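Send the cabinet's sliding shelf home past its spring catch

ROBOT

A 6-joint arm with a two-finger parallel gripper is mounted at the origin on the work surface. World frame = base frame: x ahead of the robot, y to its left, z up, the work surface at z = 0. Lengths are in mm, angles in rad, forces in N, time in s.
With the tool pointing down it reaches from about 350 to 975 mm from the base axis. Payload 7.1 kg.
Tool frame: the origin (TCP) lies at the very end of the fingers, on their centre line; the grasp point (between the pads) lies 19 mm behind it; z points along the fingers, x is the direction in which the jaws open and shut, and the axes are right-handed (so a half turn about z gives the same grasp; the last joint's range is limited). The gripper opens to 88 mm and grips with 3 to 60 N. Pads are 20 mm wide; open, the fingers measure 115 mm over their backs; the gripper's body (75 mm by 178 mm) begins 61 mm behind the grasp point.
Start: joints at [-1.361, 0.423, 1.63, -0, 1.089, -0.019], TCP at [141.775, -608.691, 222.675] pointing down, gripper open.
Joint ranges: [-3, 3], [-0.9, 2.11], [0.09, 2.58], [-1.31, 4.45], [0.11, 2.69], [-2.54, 2.54]. Speed limits (rad/s): [2.39, 2.39, 3.01, 3.14, 3.14, 3.14].

INTERFACE

Orientations are given as a rotation vector (axis times angle).
In Python, from workcell import ctrl gives the robot as it stands. The module is installed in compiled form; this text tells all that it offers.
- The arm moves only by the tool move_arm, never from a script. Its argument "motion" is a list of rows, each a list of 2 entries, a list of its own where there are three numbers: the shift along the tool's x, y, z normalised to -1 to 1, where 1 is 150 mm, then the turn, a rotation vector about the tool's x, y, z normalised to -1 to 1, where 1 is 60 degrees. In form: [[[x, y, z], [rx, ry, rz]], ...]. A call has exactly 5 rows; each row is the pose to reach, as a shift and turn from the pose commanded when the call began, along the tool's axes at that moment; what a row does not reach only later rows make up. A row lasts 1/8 s, in which the tool goes at most 62.5 mm and 10.7 degrees, less where a joint would pass 70% of its speed; a pose out of reach is approached as far as the arm can. A call with a number of a shift or a turn outside -1 to 1 is refused whole. A call with a gripper value outside its range is refused whole. "gripper" is the opening, from 0 (shut) to 1 (fully open), set as the call begins (left out, the last holds). The fingers move at their own pace and stop on an object; the grip force is fixed at half the most. Time passes only in rows, so rows that repeat a pose let the fingers close, or fill a call up. It gives the time, the measured TCP pose, the force and the opening at its end, in the units of the state.
- ctrl.get_obs(): the state, without advancing time (a new reading comes with each control period).
- ctrl.get_image(name): name is "scene" or "side" or "wrist"; returns a dict with "pixels" (400x640x3 uint8, red, green, blue), "camera_matrix" (3x3 intrinsics, pixels), "D" ([k1, k2, p1, p2, k3] as OpenCV has them; the pictures are not rectified), "R" (3x3) and "t" (3): a world point X has camera coordinates R X + t; the wrist camera has in their place "mount" (4x4, takes a point from camera to tool coordinates, whose origin is the TCP and whose axes are the tool frame's). Camera axes: x right, y down, z forward; pixel columns grow to the right and rows downward; lengths in mm; the calibration is good to about 2 mm. A picture is of the moment at which its call begins: read the wrist's pose just before it. There is no depth.
- ctrl.close_job(): hands the job in, once; it reports no verdict.
Trained networks look in the newest picture that a camera, given by its name, has taken for a name from the list of things; names that differ only in an ending like _2 or _b are one class to them, and where a whole thing is asked for, a point or a joint stands for the part that bears it (a point fixed in the world has none). Each returns a list of dicts, best first, with "p" (0 to 1); they miss things now and then, are a little off and sometimes report something else, mostly with a low value. They report only what shows in the picture. A call takes as long as a camera call. They do not tell look-alikes from the thing itself.
- ctrl.boxes_of(camera, name): "location" ([x, y, z] in mm, in world coordinates, good to about 4 mm: the middle of the surface that is visible of it).
- ctrl.regions_of(camera, name): "mask" (400x640 bool, what is visible of it).
- ctrl.pinpoint(camera, name): "location" ([x, y, z] in mm, in world coordinates, good to about 4 mm: a listed point, or the origin of a listed thing).
The state is a dict: "t": time; "qpos": joint angles; "qvel": joint speeds; "joint_torque": joint torques, N m; "ee_pos": TCP position; "orientation": TCP orientation; "ft_force": force on the tool from outside, world axes, zero at the start; "moment": the same for the moment, N m; "width": finger opening in mm.
Only numpy, scipy, OpenCV 4.12 (cv2) and the standard library are available. Lean on these libraries where they do the work, as an engineer would, in place of code of your own. Each camera call takes 0.05 s, during which the arm holds its last target.

TASK

The white cabinet lies on its back with its blue sliding shelf left part-way out. With the fingertips press the orange spring catch down and, keeping it down, push the shelf past it until the shelf is fully home against the cabinet's end wall; then let the catch spring back up behind it to lock it. Only press and push: do not lift the shelf, leave the scrubber lying in it, and do not disturb the clothespins and the other things around.

Things in the scene. Friction and masses are not known exactly. Their poses are not given: they have to be found in the camera images.
- cabinet: White plastic cabinet on its back, fixed: open-topped box 260 (x) x 400 (y) x 76 mm high, walls 10 mm; door folded open down to the slab on the +x side (to x = 390 mm). Origin: centre of the underside; z up; the shelf slides along y, home is towards +y, against the inner face of the end wall at y = +190 mm. Runners along the long walls carry the shelf; flanges let it rise only 4 mm.
- catch (a joint): Spring catch travel (m): 0 = up at rest, grows as it is pressed straight down, 0.014 = bottomed; 2 N to start, 5 N fully down, springs back by itself. One rigid orange part on the cabinet's centre line (x = 0): long ribbed press pad, then a lower arm in +y, then an upright tooth. From 8 mm down the tooth clears the shelf's crossbar; about 11 mm is a good depth.
- catch_pad (a point): Centre of the top of the orange press pad; moves down with the catch. Pad 34 mm wide (x), 135 mm long (y: cabinet -165 to -30 mm), top 46 mm above the slab at rest. Press it anywhere along its length; a fingertip can slide along it in +y while keeping it down. The shelf's end wall passes 6 mm above it.
- catch_tooth (a point): Centre of the top of the catch's tooth (24 mm wide in x, cabinet y 30 to 40 mm, top 52 mm above the slab at rest), seen through the slot in the shelf. While up it blocks the shelf's crossbar.
- shelf: Pale blue sliding shelf tray, 0.3 to 0.6 kg, 234 (x) x 224 (y) mm. Origin: centre of its floor's underside, 56 mm above the slab; axes as the cabinet's. A crossbar (shelf y -32 to -20 mm, down to 44 mm above the slab) in its central slot starts 5 to 35 mm short of the tooth, 33 to 63 mm from home. Home: origin at cabinet y = +78 mm, crossbar 6 mm past the tooth.
- shelf_push (a point): Middle of the outer (-y) face of the shelf's -y end wall, the face to push towards +y: 186 mm wide, spanning 52 to 78 mm above the slab, just over the press pad; this point is 68 mm above the slab. At home it lies at cabinet y = -34 mm.
- scrubber: Pink scrubber block 52 x 87 x 28 mm lying loose in the +y half of the shelf; origin: centre of its underside. It rides along.
- bucket_lid: Grey plastic bucket lid lying on the slab, 220 mm across, 14 mm high; origin: centre of its underside.
- clothespin1: Wooden clothespin 72 x 12 x 15 mm lying loose on the cabinet's floor (10 mm above the slab) beside the press pad; origin: centre of its underside.
- clothespin2: A second, like clothespin1, on the other side of the pad.
- bowl: White ceramic bowl, 110 mm across, 45 mm high, standing on the bucket lid; origin: centre of its underside.
- cup: Green plastic cup, 72 mm across, 80 mm high; origin: centre of its underside.
Not all that is in view belongs to the job. What is shaped like the scrubber but black or grey is not meant.

How it is judged (in metres and radians):
On the way, in this order (a step that is already met when the one before it is completed fails the run):
1. the catch is pressed down with the shelf still short of its tooth (value of joint catch above 0.008 m and y of shelf_push in the frame of cabinet below -0.0595 m), for 0.05 s.
2. the shelf's crossbar is over the tooth while the fingers hold the catch down (y of shelf_push in the frame of cabinet between -0.057 and -0.041 m and value of joint catch above 0.007 m and contact force between the fingers and cabinet above 0.5 N), for 0.05 s.
At the end, for the whole second after the job is handed in: The shelf is home within 4 mm of the end wall, at rest and level in its runners, the catch is up again (within 2 mm) behind its crossbar, and the scrubber still lies flat in the shelf (y of shelf_push in the frame of cabinet above -0.038 m and value of joint catch below 0.002 m and linear speed of shelf below 0.01 m/s and height (world z) of shelf_push below 0.071 m and z of scrubber in the frame of shelf between 0.004 and 0.013 m); the robot touches nothing.
It fails at once if the shelf is lifted (over 8 mm) (height (world z) of shelf_push above 0.076 m).
It fails at once if the scrubber is lifted or tipped (z of scrubber in the frame of shelf above 0.02 m or angle between scrubber's own z axis and vertical above 0.35 rad).
It fails at once if another thing is moved by more than 20 mm (distance of any of bucket_lid, clothespin1, clothespin2, bowl, cup from where it was at the start of the episode above 0.02 m).
It also fails if it takes over 35 s, if anything falls off the work surface, if the arm or the gripper's body presses on something with over 40 N, if the wrist force passes 120 N, or if a joint passes its speed limit or range.

## Working session

There is one attempt and no reset: what is moved stays moved. The work goes in short steps, Python scripts to look and compute and a tool call to move; the robot and the scene stay as the last step left them, time stands still between calls to the robot, and variables do not carry over. Pictures are saved under pics/ and viewed, and the job is handed in when it is done.

Besides the shell and the picture viewer there is one more tool, called by a JSON object that holds its "op" and its "data". move_arm: Moves the arm, as the interface text tells. Its arguments: {"type":"object","properties":{"motion":{"type":"array","items":{"type":"array"}},"gripper":{"type":"number"}},"required":["motion"]}

```bash
mkdir -p pics; cat > h.py <<'E'
import numpy as np,cv2
from workcell import ctrl
def save(n,f):
    d=ctrl.get_image(n); cv2.imwrite('pics/'+f,d['pixels'][:,:,::-1]); return d
E
python3 - <<'E'
from h import *
o=ctrl.get_obs();print({k:np.round(v,3) for k,v in o.items()})
for c in['scene','side','wrist']:
    save(c,c+'0.png')
    for n in['catch_pad','catch_tooth','shelf_push','cabinet','shelf','clothespin1','cup','bowl']:
        try: print(c,n,[(np.round(r['location']),round(r['p'],2)) for r in ctrl.pinpoint(c,n)[:2]])
        except Exception as e: print(c,n,e)
print(ctrl.get_obs()['t'])
E
```

```text
{'t': np.float64(0.0), 'qpos': array([-1.361,  0.424,  1.631,  0.   ,  1.089, -0.019]), 'qvel': array([-0.   , -0.   ,  0.   , -0.   ,  0.001, -0.001]), 'joint_torque': array([ 1.0000e-03, -5.4462e+01, -2.7366e+01,  6.5000e-02,  2.3000e-02,
       -0.0000e+00]), 'ee_pos': array([ 141.676, -608.177,  221.92 ]), 'orientation': array([-2.460e+00,  1.953e+00,  2.000e-03]), 'ft_force': array([ 0.032, -0.111, -0.05 ]), 'moment': array([ 0.039,  0.02 , -0.028]), 'width': np.float64(87.661)}
scene catch_pad [(array([ 563., -109.,   46.]), 0.73)]
scene catch_tooth [(array([583.,  24.,  52.]), 0.63)]
scene shelf_push [(array([562., -86.,  68.]), 0.98)]
scene cabinet [(array([576., -12.,  -1.]), 0.89)]
scene shelf [(array([586.,  19.,  55.]), 0.84), (array([ 614., -166.,   14.]), 0.55)]
scene clothespin1 [(array([ 616., -165.,   11.]), 0.75), (array([ 498., -139.,    8.]), 0.56)]
scene cup [(array([ 572., -297.,    2.]), 0.6)]
scene bowl [(array([ 563., -108.,   46.]), 0.54)]
side catch_pad [(array([ 566., -106.,   46.]), 0.77)]
side catch_tooth [(array([582.,  26.,  55.]), 0.65)]
side shelf_push [(array([566., -94.,  70.]), 0.79), (array([620.,  53.,  66.]), 0.32)]
side cabinet [(array([579., -12.,   0.]), 0.97)]
side shelf [(array([582.,  21.,  53.]), 0.95), (array([582.,  22.,  53.]), 0.56)]
side clothespin1 [(array([ 494., -134.,   10.]), 0.59), (array([ 617., -166.,   13.]), 0.54)]
side cup [(array([ 568., -296.,   -3.]), 0.64)]
side bowl [(array([649., 334.,  16.]), 0.93), (array([ 621., -170.,   12.]), 0.57)]
wrist catch_pad []
wrist catch_tooth []
wrist shelf_push []
wrist cabinet []
wrist shelf []
wrist clothespin1 []
wrist cup []
wrist bowl []
1.35
```

View pics/scene0.png

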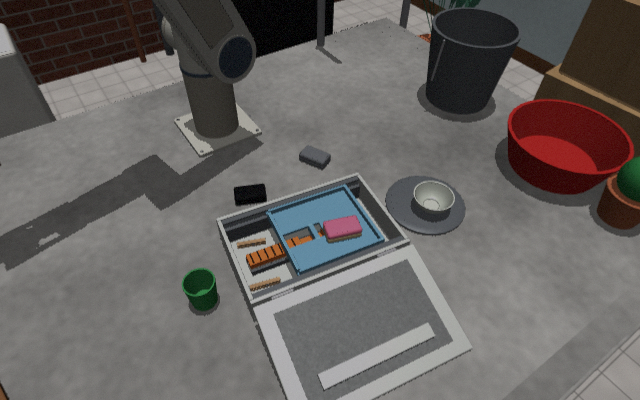

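View pics/side0.png

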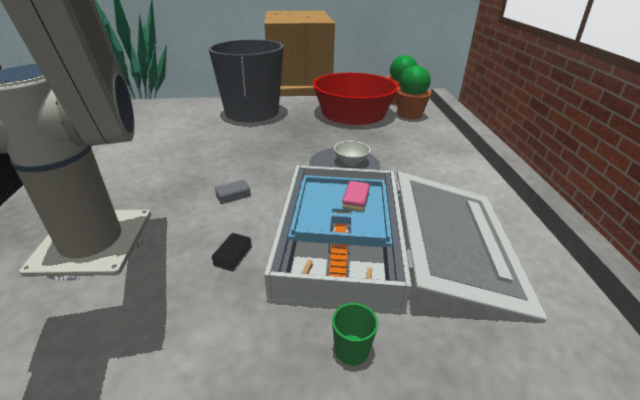

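The scene shows the cabinet with its shelf and orange pad: pad around (265,256) in the scene view and (338,262) in the side view. The cup is at (200,288) in the scene view. I'll check the cabinet pose by overlaying the model.

```bash
cat >> h.py <<'E'
from scipy.spatial.transform import Rotation as Ro
def proj(d,P):
    rv,_=cv2.Rodrigues(np.array(d['R'],float)); return cv2.projectPoints(np.array(P,float),rv,np.array(d['t'],float),np.array(d['camera_matrix'],float),np.array(d['D'],float))[0][:,0]
def cab(p,P):
    x,y,a=p; P=np.array(P,float); c,s=np.cos(a),np.sin(a)
    return np.c_[x+c*P[:,0]-s*P[:,1],y+s*P[:,0]+c*P[:,1],P[:,2]]
def overlay(d,p,push,f,roi):
    im=d['pixels'][:,:,::-1].copy(); x0,y0,x1,y1=roi;k=4
    im=cv2.resize(im[y0:y1,x0:x1],None,fx=k,fy=k,interpolation=cv2.INTER_CUBIC)
    def pl(P,c):
        q=[]
        P=np.array(P,float)
        for a,b in zip(P,np.roll(P,-1,0)): q+= [a+(b-a)*t for t in np.linspace(0,1,10)]
        u=((proj(d,cab(p,q))-[x0,y0]+.5)*k).astype(int); cv2.polylines(im,[u],True,c,1)
    R=lambda a,b,e,g,z:[(a,b,z),(e,b,z),(e,g,z),(a,g,z)]
    pl(R(-130,-200,130,200,76),(0,255,0)); pl(R(-120,-190,120,190,76),(0,255,0))
    pl(R(-17,-165,17,-30,46),(255,255,0)); pl(R(-12,30,12,40,52),(255,0,255))
    pl([(-93,push,52),(93,push,52),(93,push,78),(-93,push,78)],(0,0,255))
    cv2.imwrite('pics/'+f,im)
E
python3 - <<'E'
from h import *
p=(577.5,-11,-.138)
overlay(ctrl.get_image('scene'),p,-81,'ov1.png',(210,165,410,315))
overlay(ctrl.get_image('side'),p,-81,'ov2.png',(255,160,425,310))
E
```

```text
(no output)
```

View pics/ov1.png

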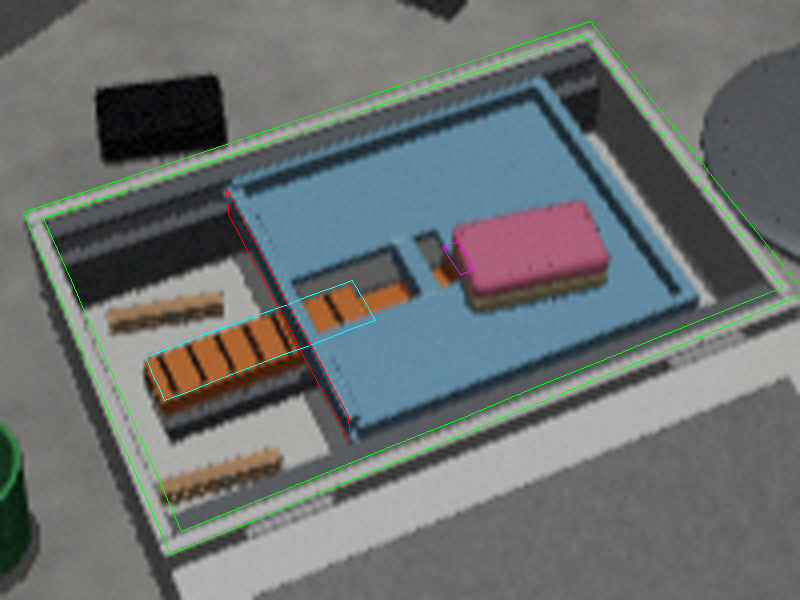

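View pics/ov2.png

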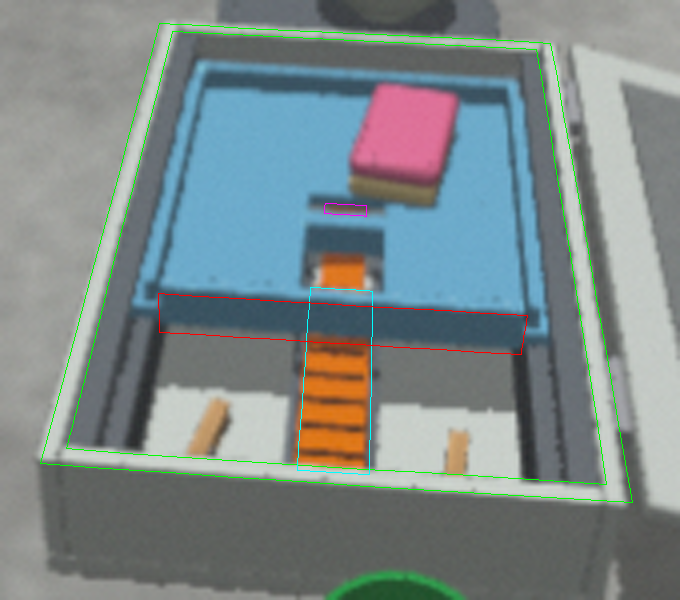

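The overlay fits to about 2 mm: cabinet at (577.5, -11), yaw -0.138, shelf_push at cabinet y of about -78. I'll travel to above the pad now.

{"op": "move_arm", "data": {"motion": [[[-0.15,-0.2,0],[0,0,-0.15]],[[-0.3,-0.4,0],[0,0,-0.3]],[[-0.45,-0.6,0],[0,0,-0.45]],[[-0.6,-0.8,0],[0,0,-0.6]],[[-0.7,-1,0],[0,0,-0.7]]], "gripper": 0}}

```text
t: 2.08
ee_pos: [264.7, -471.3, 222.8]
orientation: [-2.999, 0.936, -0.0]
ft_force: [-0.5, -0.4, 0.2]
width: 41.1
```

```bash
cat >> h.py <<'E'
def togo(p,cy,z,x=0):
    o=ctrl.get_obs(); R=Ro.from_rotvec(o['orientation']).as_matrix()
    T=cab(p,[(x,cy,z)])[0]; e=R.T@(T-o['ee_pos'])
    c,s=np.cos(p[2]),np.sin(p[2]); Rt=np.array([[c,s,0],[s,-c,0],[0,0,-1.]])
    rv=Ro.from_matrix(R.T@Rt).as_rotvec()
    d=o['ee_pos'][:2]-np.array(p[:2]); 
    print('t',round(float(o['t']),2),'pos',np.round(o['ee_pos'],1),'cabxy',np.round([c*d[0]+s*d[1],-s*d[0]+c*d[1]],1),'norm shift',np.round(e/150,3),'turn',np.round(rv/np.radians(60),3),'F',np.round(o['ft_force'],1),'w',round(float(o['width']),1))
P=(577.5,-11,-.138)
E
python3 -c "
from h import *
togo(P,-125,150)"
```

```text
t 2.08 pos [ 264.7 -471.3  222.8] cabxy [-246.5 -498.9] norm shift [ 0.345 -2.966  0.486] turn [-0.    -0.    -0.446] F [-0.5 -0.4  0.2] w 41.1
```

{"op": "move_arm", "data": {"motion": [[[0.02,-0.2,0],[0,0,-0.1]],[[0.05,-0.4,0],[0,0,-0.2]],[[0.07,-0.6,0],[0,0,-0.3]],[[0.09,-0.8,0],[0,0,-0.4]],[[0.12,-1,0],[0,0,-0.45]]]}}

```text
t: 2.7
ee_pos: [365.2, -358.9, 222.8]
orientation: [3.134, -0.213, 0.0]
ft_force: [0.1, -0.6, -0.6]
width: 0.3
```

```bash
python3 -c "
from h import *
togo(P,-125,150)"
```

```text
t 2.7 pos [ 365.2 -358.9  222.8] cabxy [-162.4 -373.8] norm shift [ 1.087 -1.656  0.485] turn [ 0.    -0.     0.002] F [ 0.1 -0.6 -0.6] w 0.3
```

{"op": "move_arm", "data": {"motion": [[[0.2,-0.2,0],[0,0,0]],[[0.4,-0.4,0],[0,0,0]],[[0.6,-0.6,0],[0,0,0]],[[0.8,-0.8,0],[0,0,0]],[[1,-1,0],[0,0,0]]]}}

```text
t: 3.32
ee_pos: [534.9, -230.8, 222.8]
orientation: [3.134, -0.216, 0.0]
ft_force: [-0.4, -0.5, 0.2]
width: -0.2
```

```bash
python3 -c "
from h import *
togo(P,-125,120)"
```

```text
t 3.33 pos [ 534.9 -230.8  222.8] cabxy [ -12.  -223.5] norm shift [ 0.08  -0.657  0.685] turn [ 0. -0.  0.] F [-0.4 -0.5  0.2] w -0.2
```

{"op": "move_arm", "data": {"motion": [[[0.03,-0.2,0],[0,0,0]],[[0.06,-0.4,0],[0,0,0]],[[0.08,-0.65,0.2],[0,0,0]],[[0.08,-0.65,0.5],[0,0,0]],[[0.08,-0.65,0.68],[0,0,0]]]}}

```text
t: 3.95
ee_pos: [558.4, -135.9, 118.9]
orientation: [-3.134, 0.214, 0.003]
ft_force: [0.5, -1.1, 0.4]
width: 0.6
```

```bash
python3 -c "
from h import *
togo(P,-125,60)
d=save('side','s1.png');cv2.imwrite('pics/s1c.png',cv2.resize(d['pixels'][130:330,220:450,::-1],None,fx=3,fy=3))
"
```

```text
t 3.95 pos [ 558.4 -135.9  118.9] cabxy [  -1.7 -126.3] norm shift [ 0.012 -0.009  0.393] turn [-0.     0.002  0.001] F [ 0.5 -1.1  0.4] w 0.6
```

View pics/s1c.png

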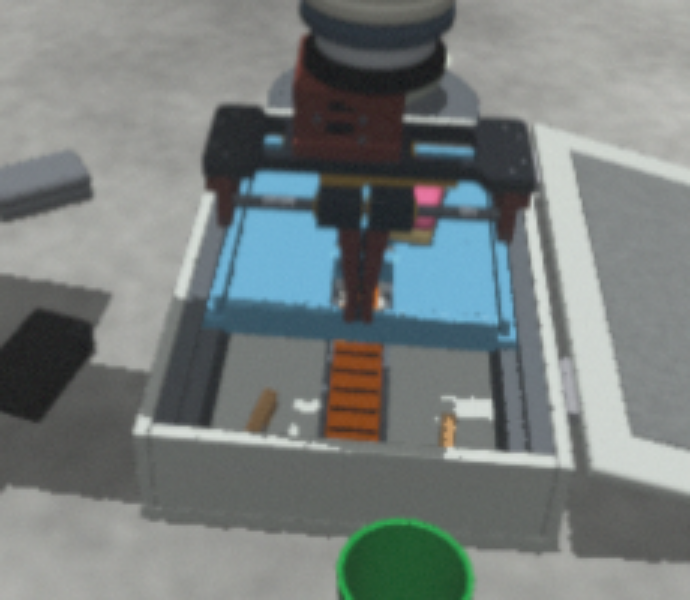

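The shut fingers are centred over the pad, around (360,320) in the crop. Descending.

{"op": "move_arm", "data": {"motion": [[[0.01,0,0.1],[0,0,0]],[[0.01,0,0.2],[0,0,0]],[[0.01,0,0.3],[0,0,0]],[[0.01,0,0.4],[0,0,0]],[[0.01,0,0.4],[0,0,0]]]}}

```text
t: 4.62
ee_pos: [559.7, -136.8, 59.4]
orientation: [-3.134, 0.216, 0.004]
ft_force: [0.2, 0.0, 0.3]
width: 0.3
```

```bash
python3 -c "
from h import *
togo(P,-125,46)"
```

```text
t 4.62 pos [ 559.7 -136.8   59.4] cabxy [  -0.4 -127. ] norm shift [ 0.003 -0.014  0.089] turn [-0.     0.002  0.   ] F [0.2 0.  0.3] w 0.3
```

Press to z ≈ 35 (24 mm = 0.16).

{"op": "move_arm", "data": {"motion": [[[0,-0.01,0.05],[0,0,0]],[[0,-0.01,0.09],[0,0,0]],[[0,-0.01,0.13],[0,0,0]],[[0,-0.01,0.16],[0,0,0]],[[0,-0.01,0.16],[0,0,0]]]}}

```text
t: 5.25
ee_pos: [561.0, -135.5, 36.7]
orientation: [3.134, -0.216, 0.001]
ft_force: [0.5, 0.6, 4.2]
width: 0.5
```

```bash
python3 -c "
from h import *
togo(P,-125,35)
d=save('side','s2.png');cv2.imwrite('pics/s2c.png',cv2.resize(d['pixels'][130:330,220:450,::-1],None,fx=3,fy=3))
togo(P,-125,35)
"
```

```text
t 5.25 pos [ 561.  -135.5   36.7] cabxy [   0.8 -125.6] norm shift [-0.005 -0.004  0.011] turn [-0. -0.  0.] F [0.5 0.6 4.2] w 0.5
t 5.3 pos [ 561.  -135.5   36.8] cabxy [   0.8 -125.5] norm shift [-0.005 -0.004  0.012] turn [-0. -0.  0.] F [0.2 1.3 3.6] w 0.6
```

View pics/s2c.png

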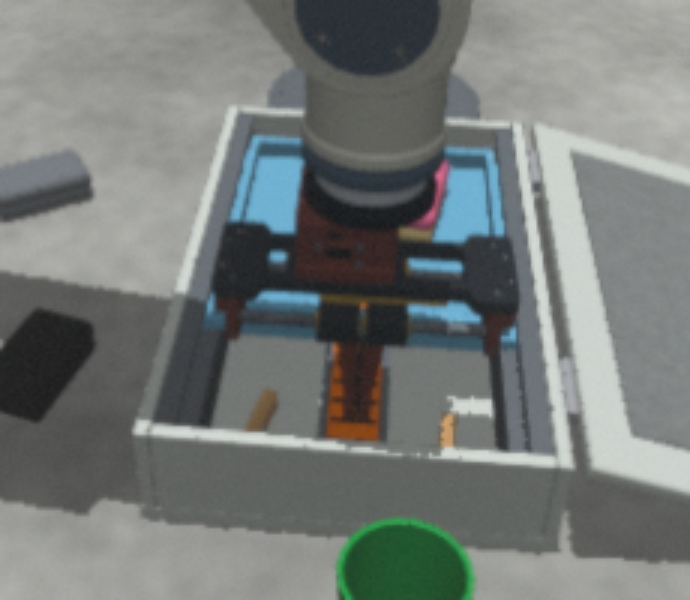

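The catch is down about 9 mm (about 4 N). I'll go 2 mm deeper and slide toward the shelf.

{"op": "move_arm", "data": {"motion": [[[0,0,0.015],[0,0,0]],[[0,-0.05,0.015],[0,0,0]],[[0,-0.1,0.015],[0,0,0]],[[0,-0.15,0.015],[0,0,0]],[[0,-0.2,0.015],[0,0,0]]]}}

```text
t: 5.92
ee_pos: [565.1, -105.2, 34.5]
orientation: [3.134, -0.216, 0.0]
ft_force: [0.7, -2.7, 4.7]
width: 0.6
```

```bash
python3 -c "
from h import *
togo(P,-44,34.5)"
```

```text
t 5.92 pos [ 565.1 -105.2   34.5] cabxy [  0.6 -95.1] norm shift [-0.004 -0.34   0.   ] turn [ 0.    -0.     0.001] F [ 0.7 -2.7  4.7] w 0.6
```

{"op": "move_arm", "data": {"motion": [[[0,-0.04,0],[0,0,0]],[[0,-0.08,0],[0,0,0]],[[0,-0.12,0],[0,0,0]],[[0,-0.16,0],[0,0,0]],[[0,-0.2,0],[0,0,0]]]}}

```text
t: 6.55
ee_pos: [569.0, -76.2, 34.5]
orientation: [3.133, -0.216, 0.0]
ft_force: [-1.8, -7.6, 5.0]
width: 0.4
```

```bash
python3 -c "
from h import *
togo(P,-44,34.5)
d=save('scene','s3.png');cv2.imwrite('pics/s3c.png',cv2.resize(d['pixels'][160:320,200:420,::-1],None,fx=3,fy=3))
togo(P,-44,34.5)
"
```

```text
t 6.55 pos [569.  -76.2  34.5] cabxy [  0.6 -65.8] norm shift [-0.004 -0.145 -0.   ] turn [ 0.001 -0.     0.   ] F [-1.8 -7.6  5. ] w 0.4
t 6.6 pos [569.1 -75.6  34.5] cabxy [  0.6 -65.2] norm shift [-0.004 -0.141 -0.   ] turn [ 0.    -0.     0.001] F [-0.4 -5.1  4.9] w 0.8
```

View pics/s3c.png

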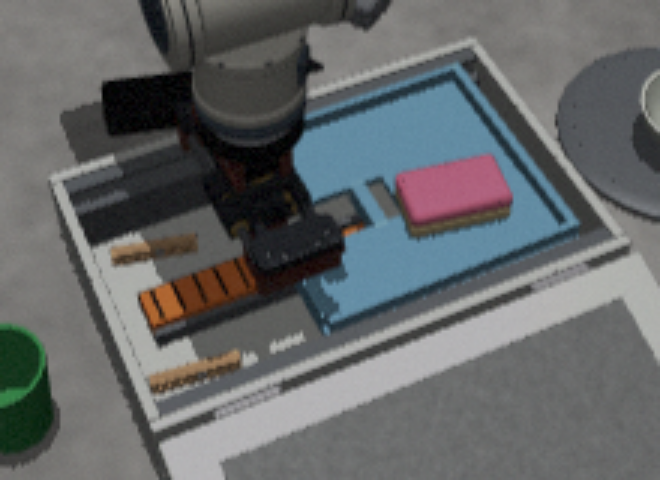

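The shelf is moving and the scrubber is riding in it. I'll continue the push slowly.

{"op": "move_arm", "data": {"motion": [[[0,-0.02,0],[0,0,0]],[[0,-0.04,0],[0,0,0]],[[0,-0.06,0],[0,0,0]],[[0,-0.08,0],[0,0,0]],[[0,-0.1,0],[0,0,0]]]}}

```text
t: 7.22
ee_pos: [571.1, -61.6, 34.5]
orientation: [3.133, -0.216, 0.0]
ft_force: [-1.3, -8.5, 4.4]
width: 0.3
```

```bash
python3 -c "
from h import *
togo(P,-44,34.5)"
```

```text
t 7.22 pos [571.1 -61.6  34.5] cabxy [  0.6 -51. ] norm shift [-0.004 -0.046 -0.   ] turn [ 0.001 -0.     0.   ] F [-1.3 -8.5  4.4] w 0.3
```

{"op": "move_arm", "data": {"motion": [[[0,-0.01,0],[0,0,0]],[[0,-0.02,0],[0,0,0]],[[0,-0.03,0],[0,0,0]],[[0,-0.04,0],[0,0,0]],[[0,-0.045,0],[0,0,0]]]}}

```text
t: 7.85
ee_pos: [570.9, -57.1, 34.5]
orientation: [3.131, -0.214, -0.003]
ft_force: [-6.3, -24.8, 8.2]
width: 0.6
```

```bash
python3 -c "
from h import *
togo(P,-44,34.5)"
```

```text
t 7.85 pos [570.9 -57.1  34.5] cabxy [ -0.2 -46.6] norm shift [ 0.001 -0.017  0.   ] turn [0.003 0.001 0.001] F [ -6.3 -24.8   8.2] w 0.6
```

Force rose to 25 N, so this is probably the end wall. I'll check in the pictures.

```bash
python3 -c "
from h import *
d=ctrl.get_image('scene');overlay(d,P,-34,'ov3.png',(210,165,410,315))
for n in('shelf','shelf_push'): print([(np.round(r['location'],1),round(r['p'],2)) for r in ctrl.pinpoint('scene',n)[:2]])
d=ctrl.get_image('side');overlay(d,P,-34,'ov4.png',(255,160,425,310))
for n in('shelf','shelf_push'): print([(np.round(r['location'],1),round(r['p'],2)) for r in ctrl.pinpoint('side',n)[:2]])
print(cab(P,[(0,78,56),(0,-34,68)]))
togo(P,-44,34.5)"
```

```text
[(array([589.7,  65.8,  56. ]), 0.89), (array([ 572.5, -296.9,    3.6]), 0.22)]
[]
[(array([571.5, -48.6,  68.4]), 0.53)]
[(array([573.9, -49.5,  71.2]), 0.84)]
[[588.22986758  66.25846194  56.        ]
 [572.82287823 -44.67676546  68.        ]]
t 8.15 pos [570.9 -57.1  34.5] cabxy [ -0.2 -46.6] norm shift [ 0.001 -0.017  0.   ] turn [0.003 0.001 0.001] F [ -4.2 -21.2   7.3] w 0.4
```

View pics/ov3.png

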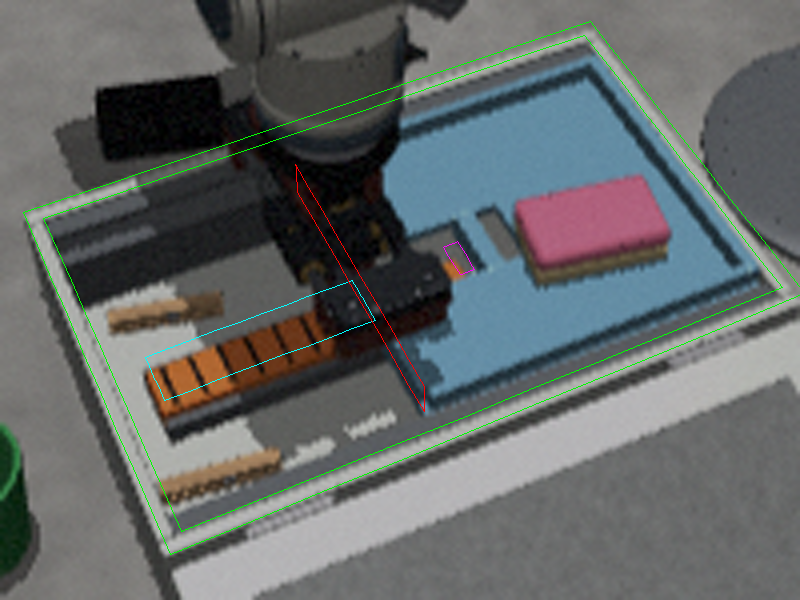

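View pics/ov4.png

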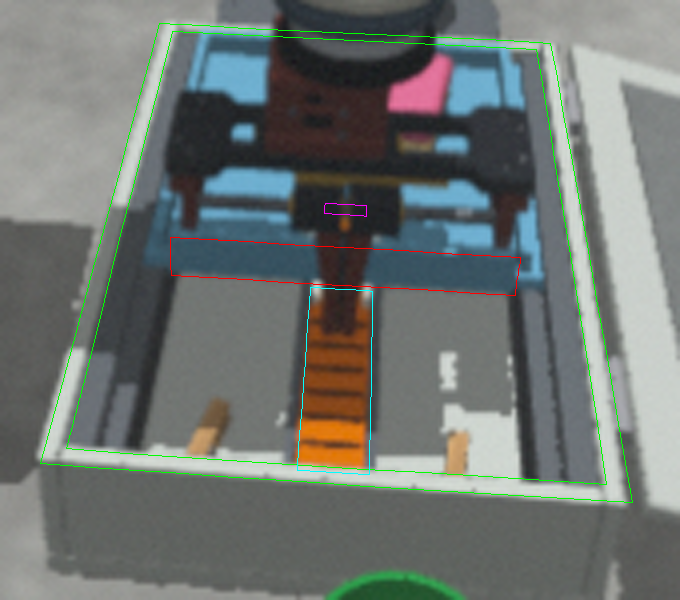

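In the scene view the shelf reaches the end wall, with the tooth visible behind the crossbar near (457,262). Next I'll back the finger off the shelf, then lift slowly.

{"op": "move_arm", "data": {"motion": [[[0,0.02,0],[0,0,0]],[[0,0.04,0],[0,0,0]],[[0,0.06,0],[0,0,0]],[[0,0.06,-0.05],[0,0,0]],[[0,0.06,-0.1],[0,0,0]]]}}

```text
t: 8.78
ee_pos: [570.5, -63.4, 49.7]
orientation: [3.134, -0.215, -0.001]
ft_force: [0.2, -0.5, -0.0]
width: 0.3
```

{"op": "move_arm", "data": {"motion": [[[0,0,-0.1],[0,0,0]],[[0,0,-0.25],[0,0,0]],[[0,0,-0.45],[0,0,0]],[[0,0,-0.7],[0,0,0]],[[0,0,-1],[0,0,0]]]}}

```text
t: 9.4
ee_pos: [570.0, -63.5, 200.9]
orientation: [3.134, -0.216, -0.002]
ft_force: [0.9, 0.2, 0.5]
width: 0.6
```

{"op": "move_arm", "data": {"motion": [[[-0.1,0.2,-0.1],[0,0,0]],[[-0.3,0.4,-0.1],[0,0,0]],[[-0.5,0.6,-0.1],[0,0,0]],[[-0.8,0.8,-0.1],[0,0,0]],[[-1,1,-0.1],[0,0,0]]]}}

```text
t: 10.02
ee_pos: [399.3, -191.8, 215.0]
orientation: [3.134, -0.216, -0.0]
ft_force: [0.9, -0.6, -0.6]
width: 0.2
```

```bash
python3 -c "
from h import *
d=ctrl.get_image('scene');overlay(d,P,-34,'ov5.png',(210,165,410,315))
for n in('shelf','shelf_push','catch_tooth','catch_pad'): print(n,[(np.round(r['location'],1),round(r['p'],2)) for r in ctrl.pinpoint('scene',n)[:2]])
d=ctrl.get_image('side');overlay(d,P,-34,'ov6.png',(255,160,425,310))
for n in('shelf','shelf_push','catch_tooth','catch_pad'): print(n,[(np.round(r['location'],1),round(r['p'],2)) for r in ctrl.pinpoint('side',n)[:2]])
togo(P,-44,34.5)"
```

```text
shelf [(array([591.5,  61.7,  54.8]), 0.56), (array([ 564.6, -107.9,   44.4]), 0.46)]
shelf_push [(array([570.8, -39.3,  67.1]), 0.66), (array([624. ,  93.8,  58.8]), 0.16)]
catch_tooth [(array([589.1,  27.1,  51.6]), 0.98), (array([ 614.5, -166.6,   11.9]), 0.55)]
catch_pad [(array([ 563.1, -108.4,   46.1]), 0.81), (array([585. ,  22.5,  50.2]), 0.37)]
shelf [(array([589.8,  64.2,  51.2]), 0.71)]
shelf_push [(array([573.2, -47.8,  72.1]), 0.94)]
catch_tooth [(array([583.2,  23.6,  53.8]), 0.63)]
catch_pad [(array([ 566.1, -107.5,   43.9]), 0.84), (array([ 568.7, -293.7,   -0.6]), 0.23)]
t 10.53 pos [ 402.2 -191.   214.4] cabxy [-148.9 -202.4] norm shift [ 0.994 -1.054  1.199] turn [-0.     0.     0.001] F [-0.1 -0.1  0.3] w 0.5
```

View pics/ov5.png

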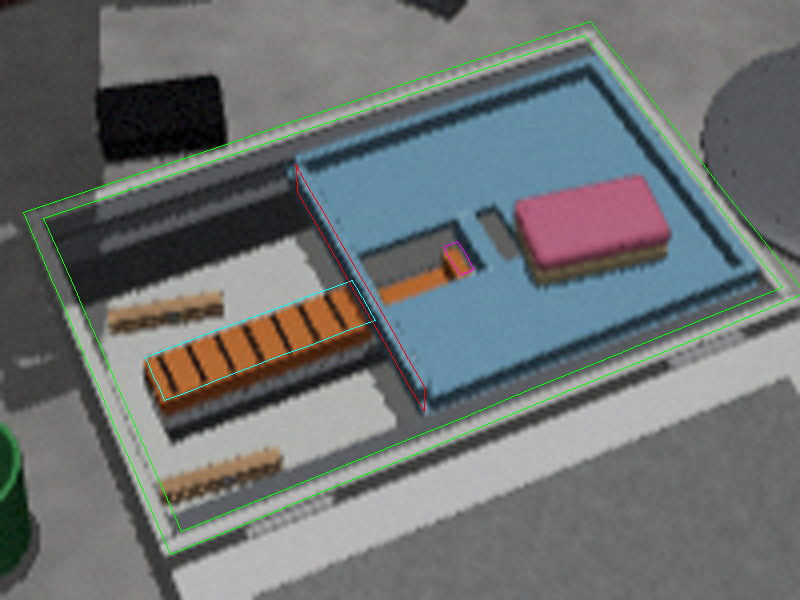

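View pics/ov6.png

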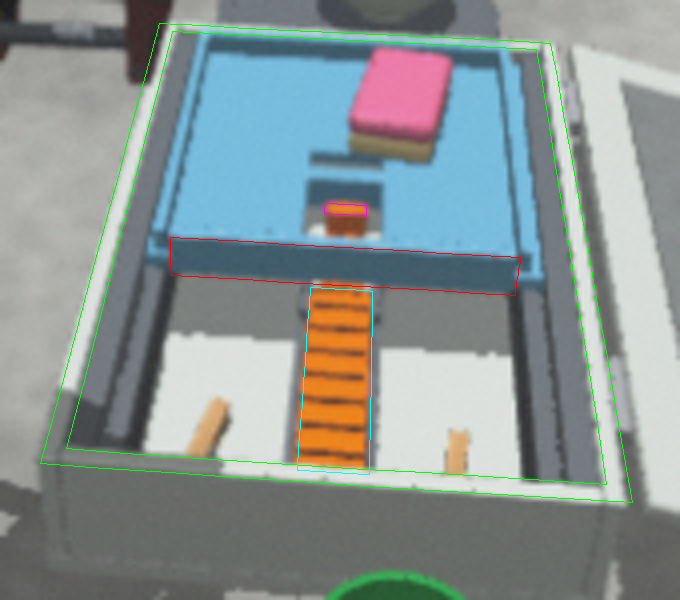

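Both views match the home model: shelf wall on the red outline, tooth up behind the crossbar, pad back at rest height, clothespins where they were. Handing in.

```bash
python3 -c "
from h import *
print(ctrl.close_job())"
```

```text
the job is handed in; nothing more can be done
None
```

The shelf is home, the catch has sprung back up behind its crossbar, and I handed the job in at about 10.5 s. The interface gave no verdict.

**What I did:** With the gripper shut, I pressed the catch pad down about 11 mm (4 to 5 N). I then slid the fingers along the pad in +y, pushing the shelf until the force rose to about 25 N at the end wall. After that I backed off about 6 mm, lifted straight up and moved the arm clear.

**Last checks:**
- **Shelf:** in both camera overlays it sits on the home outline to within about 1–2 mm.
- **Catch:** the tooth and pad are back at rest height, with the tooth behind the crossbar.
- **Scrubber and clothespins:** the scrubber lies flat in the shelf and the clothespins look unmoved. I did not measure the other objects again, but the arm stayed well away from them.
- **Robot:** the tool force is about zero and nothing is being touched.

**Where the readings disagreed:** the network's locations for shelf_push varied along y by about -5 to +3 mm from the home position. The fingers also stopped about 2.6 mm short of the nominal home point. Both fit the stated accuracy, and I relied on the force rise and the overlays.

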